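Stone the patio fountain and set its pump

ROBOT

A 6-joint arm with a two-finger parallel gripper is mounted at the origin on the work surface. World frame = base frame: x ahead of the robot, y to its left, z up, the work surface at z = 0. Lengths are in m, angles in rad, forces in N, time in s.
With the tool pointing down it reaches from about 0.4 to 0.925 m from the base axis. Payload 12.5 kg.
Tool frame: the origin (TCP) lies between the finger pads; the fingertips stand 8 mm ahead of it and the grasp point (between the pads) lies 11 mm behind it (manip.finger_overhang is the distance from the TCP to the fingertips, in m); z points along the fingers, y is the line along which they close (so a half turn about z gives the same grasp; the last joint's range is limited). The gripper opens to 95 mm and grips with 3 to 60 N. Pads are 20 mm wide; open, the fingers measure 119 mm over their backs; the gripper's body (75 mm by 180 mm) begins 59 mm behind the grasp point.
Start: joints at [1.047, 0.491, 1.559, -0, 1.092, -0.106], TCP at [0.254, 0.571, 0.223] pointing down, gripper open.
Joint ranges: [-3.1, 3.1], [-0.84, 2.19], [0.05, 2.79], [-1.13, 4.28], [0.06, 2.93], [-2.69, 2.69]. Speed limits (rad/s): [2.22, 2.22, 2.79, 3.14, 3.14, 3.14].

INTERFACE

Orientations are given as a unit quaternion [w, x, y, z].
In Python, from plant import manip gives the robot as it stands. Calls block until the motion is done:
- manip.movep(position, orientation): joint-space move of the TCP to a pose.
- manip.move_l(position, rot=None, velocity=0.15, f_stop=None): straight line of the TCP; rot=None keeps the orientation; velocity is the mean speed in m/s. With f_stop (N) it stops when the force on the tool has changed by that much, and returns True; else False.
- manip.move_j(angles): joint-space move.
- manip.open() and manip.gripper_close(grasp_force=None): open the fingers fully, or close them until they stop; grasp_force is the grip in N (None keeps the last).
- manip.sleep(seconds).
- manip.solve_ik(position, orientation): joint angles nearest the present ones, or None.
- manip.observe(): the state.
- manip.snapshot(name): name is "scene" or "top" or "wrist"; returns the picture (384x512x3 uint8, red, green, blue); there is no depth.
- manip.camera_model(name): a dict with "fx", "fy", "cx", "cy" (pixels), "dist" ([k1, k2, p1, p2, k3] as OpenCV has them; the pictures are not rectified), "xyz" and "orientation" of the camera in the world; the wrist camera has in their place "hand_eye" (4x4, takes a point from camera to tool coordinates, whose origin is the TCP and whose axes are the flange's). Camera axes: x right, y down, z forward; pixel columns grow to the right and rows downward; lengths in m; the calibration is good to about 2 mm. A picture is of the moment at which its call begins: read the wrist's pose just before it. camera_model takes no time and is no camera call.
A pose or a line that the arm cannot do raises manip.PlanningError and nothing moves.
- manip.close_job(): hands the job in; it is judged then, once.
The state is a dict: "time_s": time; "qpos": joint angles; "qvel": joint speeds; "effort": joint torques, N m; "position": TCP position; "ee_rot": TCP orientation; "force": force on the tool from outside, world axes, zero at the start; "torque": the same for the moment, N m; "width": finger opening in m; "gripper_force": force on a finger pad.
Only numpy, scipy, OpenCV 4.12 (cv2) and the standard library are available. Lean on these libraries where they do the work, as an engineer would, in place of code of your own. Each camera call takes 0.05 s, during which the arm holds its last target. There are 200 camera calls.

TASK

Get the tabletop fountain ready: first turn its selector to off (the round stud), so that it is off while you load it. Then use the scoop, not your fingers, to move every stone from the tidy tray into the terracotta bowl, and once they are all in, turn the selector to the mark with two bars. Leave the scoop standing upright on its cork mat, let go of everything, and leave the stacked pots and the trowel where they are.

Things in the scene. Friction and masses are not known exactly. Their poses are not given: they have to be found in the camera images.
- scoop: Aluminium scoop, 250 g, loose. Origin: centre of underside; open nose towards its -x, z up. Floor 100 mm long (x -50 to +50), 92 wide, 3 thick; side walls 45 high, 87 apart at the nose, 81 at the rear wall (x=+50, 61 high). A handle bends forward over the floor to an upright square rubber grip, 28x28 mm, z 100 to 165, at x=+5, y=0. Hold firmly (50 N). Holds 4 to 6 stones.
- scoop_grip (a point): Middle of the scoop's upright square grip, at x = +5 mm, y = 0, z = 135 mm in the scoop's frame.
- scoop_nose (a point): Middle of the scoop's front lip at its underside, at x = -50 mm in the scoop's frame.
- mat: Square cork mat, 150 x 150 x 4 mm, fixed flat on the shelf. Origin: centre of its underside (its top is at z = 4 mm).
- tray: Black tidy tray, fixed. Origin: on the shelf below the foot of its end ramp, midway across; +x runs along the floor to the open mouth, away from the robot. Level floor 4 mm thick, x=0 to 200 mm (mouth, no wall), 104 wide inside between 6 mm side walls 80 high. At x=0 a 60 degree ramp rises towards -x, 110 high. Stones pushed on to it by a scoop slide back into the scoop (friction 0.3).
- tray_foot (a point): Top of the tray's floor at the ramp foot, midway between the walls; 4 mm above the shelf; axes as the tray.
- tray_mouth (a point): Top of the tray's floor at the open end, midway between the walls, 200 mm from tray_foot.
- fountain: Fountain, fixed. Origin: centre of the bowl's underside. Terracotta bowl 240 mm across the rim (190 at the foot), rim 95 high, wall 8, inner floor 20 above the shelf. A 12 mm copper spout pipe stands just outside the bowl's -y side (fountain's frame) and hooks over its rim, 119 high. Beyond it, centred 205 mm along -y, is the pump pod, 100x100x45 high, with the selector on top.
- bowl_in (a point): Centre of the bowl's inner floor, 20 mm above the shelf.
- dial_grip (a point): Point on the selector's upright axis, 81 mm above the shelf, at the height to grip. The selector is a black disc of 62 mm diameter with a bar across it, 56 mm long, 12 wide, from 57 to 90 mm above the shelf. This point's x axis runs along the bar; the pointer (white tick) is at the bar's -x end.
- dial (a joint): Selector angle in rad: 0 = pointer at the round stud (off), growing clockwise seen from above; marks of one, two and three bars stand at 0.6, 1.2 and 1.8. Stops at 0 and 2.0. It has no springs: friction (about 0.07 N m) holds it where it is left.
- mark_off (a point): The round stud of the off position on the pod, 42 mm from the selector's axis.
- mark_two (a point): The mark with two bars on the pod, 42 mm from the selector's axis.
- stone0: A lumpy grey stone, about 38 mm across its own x, y plane and 27 mm thick along z, 35 g, loose in the tidy tray. Origin: its centre. Five to eight such stones are present.
- stone1: A lumpy grey stone, about 38 mm across its own x, y plane and 27 mm thick along z, 35 g, loose in the tidy tray. Origin: its centre. Five to eight such stones are present.
- stone2: A lumpy grey stone, about 38 mm across its own x, y plane and 27 mm thick along z, 35 g, loose in the tidy tray. Origin: its centre. Five to eight such stones are present.
- stone3: A lumpy grey stone, about 38 mm across its own x, y plane and 27 mm thick along z, 35 g, loose in the tidy tray. Origin: its centre. Five to eight such stones are present.
- stone4: A lumpy grey stone, about 38 mm across its own x, y plane and 27 mm thick along z, 35 g, loose in the tidy tray. Origin: its centre. Five to eight such stones are present.
- stone5: A lumpy grey stone, about 38 mm across its own x, y plane and 27 mm thick along z, 35 g, loose in the tidy tray. Origin: its centre. Five to eight such stones are present.
- stone6: A lumpy grey stone, about 38 mm across its own x, y plane and 27 mm thick along z, 35 g, loose in the tidy tray. Origin: its centre. Five to eight such stones are present.
- stone7: A lumpy grey stone, about 38 mm across its own x, y plane and 27 mm thick along z, 35 g, loose in the tidy tray. Origin: its centre. Five to eight such stones are present.
- pots: Four stacked terracotta pots in a leaning tower, 255 mm high, 126 mm across; a bystander. Origin: centre of its underside.
- trowel: Steel trowel with a wooden handle, about 330 mm long, lying flat; a bystander.
There are look-alikes about, which are no part of the job. Leave any purple look-alike of the stone0 alone.

How it is judged:
On the way, in this order (a step that is already met when the one before it is completed fails the run):
1. the selector is turned to off (within 0.1 rad) (value of joint dial below 0.1 rad), for 0.2 s.
2. with the selector still off, every stone lies in the bowl (value of joint dial below 0.15 rad and horizontal distance between each of stone0, stone1, stone2, stone3, stone4, stone5, stone6, stone7 and bowl_in below 0.115 m and z of stone0 in the frame of bowl_in between 0.008 and 0.085 m and z of stone1 in the frame of bowl_in between 0.008 and 0.085 m and z of stone2 in the frame of bowl_in between 0.008 and 0.085 m and z of stone3 in the frame of bowl_in between 0.008 and 0.085 m and z of stone4 in the frame of bowl_in between 0.008 and 0.085 m and z of stone5 in the frame of bowl_in between 0.008 and 0.085 m and z of stone6 in the frame of bowl_in between 0.008 and 0.085 m and z of stone7 in the frame of bowl_in between 0.008 and 0.085 m), for 0.2 s.
3. the selector is at the two-bar mark (1.2 rad, within 0.14) (value of joint dial between 1.06 and 1.34 rad), for 0.2 s.
At the end, for the whole second after the job is handed in: Every stone present lies inside the bowl (within 115 mm of its axis, centre below about 10 mm above the rim); the selector points at the two-bar mark (1.2 rad, within 0.14); the scoop stands upright, released and at rest on the cork mat, its centre within 60 mm of the mat's centre (all of step 3 and horizontal distance between each of stone0, stone1, stone2, stone3, stone4, stone5, stone6, stone7 and bowl_in below 0.115 m and z of stone0 in the frame of bowl_in between 0.008 and 0.085 m and z of stone1 in the frame of bowl_in between 0.008 and 0.085 m and z of stone2 in the frame of bowl_in between 0.008 and 0.085 m and z of stone3 in the frame of bowl_in between 0.008 and 0.085 m and z of stone4 in the frame of bowl_in between 0.008 and 0.085 m and z of stone5 in the frame of bowl_in between 0.008 and 0.085 m and z of stone6 in the frame of bowl_in between 0.008 and 0.085 m and z of stone7 in the frame of bowl_in between 0.008 and 0.085 m and horizontal distance between scoop and mat below 0.06 m and height (world z) of scoop between 0 and 0.012 m and angle between scoop's own z axis and vertical below 0.12 rad and linear speed of scoop below 0.02 m/s); the robot touches nothing.
It fails at once if the fingers touch a stone (contact force between the fingers and stone0 above 0.5 N or contact force between the fingers and stone1 above 0.5 N or contact force between the fingers and stone2 above 0.5 N or contact force between the fingers and stone3 above 0.5 N or contact force between the fingers and stone4 above 0.5 N or contact force between the fingers and stone5 above 0.5 N or contact force between the fingers and stone6 above 0.5 N or contact force between the fingers and stone7 above 0.5 N).
It fails at once if the pots or the trowel are shifted by more than 30 mm (distance of any of pots, trowel from where it was at the start of the episode above 0.03 m).
Of stone0, stone1, stone2, stone3, stone4, stone5, stone6, stone7 only 5 to 8 are there at a start; the rules pass over those that are not, and their reading is None.
At some moment in a run one of scoop may be knocked a few centimetres aside while the robot is not near it.
It also fails if it takes over 210 s, if anything falls off the work surface, if the arm or the gripper's body presses on something with over 40 N, if the wrist force passes 120 N, or if a joint passes its speed limit or range.

## Working session

There is one attempt and no reset: what is moved stays moved. The work goes in short steps, each a Python script; the robot and the scene stay as the last script left them, time stands still between calls to the robot, and variables do not carry over. Pictures are saved under pics/ and viewed, at most 19 in all, crops included, and the job is handed in when it is done.

```bash
ls; mkdir -p pics; python3 - <<'E'
from plant import manip
import cv2,numpy as np
for n in ("scene","top"):
    im=manip.snapshot(n); cv2.imwrite(f"pics/{n}0.png",im[:,:,::-1])
    print(n,manip.camera_model(n))
print(manip.camera_model("wrist")); print(manip.observe())
a=cv2.imread("pics/top0.png");cv2.imwrite("pics/top0b.png",cv2.resize(a,(800,600),interpolation=cv2.INTER_CUBIC))
a=cv2.imread("pics/scene0.png");cv2.imwrite("pics/scene0b.png",cv2.resize(a,(800,600),interpolation=cv2.INTER_CUBIC))
E
```

```text
pics
scene {'fx': 470.56376334902114, 'fy': 470.56376334902114, 'cx': 256.3235600231734, 'cy': 191.8053833324271, 'dist': array([-0.0699499,  0.       ,  0.       ,  0.       ,  0.       ]), 'xyz': array([ 1.46743411, -0.48663856,  1.21831535]), 'orientation': array([-0.32190067,  0.80761161,  0.45786336, -0.18575412])}
top {'fx': 362.2838279537556, 'fy': 362.2838279537556, 'cx': 250.87699109313905, 'cy': 192.2105242054172, 'dist': array([-0.01755653,  0.        ,  0.        ,  0.        ,  0.        ]), 'xyz': array([0.40845486, 0.05084811, 1.02408091]), 'orientation': array([-0.0601397 ,  0.71374247, -0.69511439,  0.0614076 ])}
{'fx': 310.6299810465638, 'fy': 310.6299810465638, 'cx': 261.40886736493155, 'cy': 188.14122625395464, 'dist': array([-0.08063202,  0.        ,  0.        ,  0.        ,  0.        ]), 'hand_eye': array([[-1.20525680e-03, -9.66765017e-01, -2.55663743e-01,
         7.20798404e-02],
       [ 9.99998860e-01, -9.32673114e-04, -1.18741783e-03,
         1.04760649e-03],
       [ 9.09503318e-04, -2.55664883e-01,  9.66765039e-01,
        -1.61079505e-01],
       [ 0.00000000e+00,  0.00000000e+00,  0.00000000e+00,
         1.00000000e+00]])}
{'time_s': 0.1, 'qpos': array([ 1.04739193e+00,  4.91476193e-01,  1.55940170e+00,  2.17532795e-05,
        1.09166734e+00, -1.05584679e-01]), 'qvel': array([ 9.66836198e-04, -2.66328487e-03, -1.95520774e-04,  3.43362260e-04,
       -1.52852556e-04, -3.79496186e-05]), 'effort': array([ 2.54312203e-03, -6.13622904e+01, -2.58608043e+01,  6.93728635e-02,
        4.69151745e-02, -8.00562952e-05]), 'position': array([0.25346829, 0.57107168, 0.22212997]), 'ee_rot': array([-1.56510692e-04,  2.07398469e-01,  9.78256433e-01, -4.49947166e-04]), 'force': array([0.00790701, 0.59105532, 0.06626183]), 'torque': array([-0.0754822 ,  0.01205464,  0.00943773]), 'gripper_force': 0.0, 'width': 0.09486346528235215}
```

View pics/top0b.png

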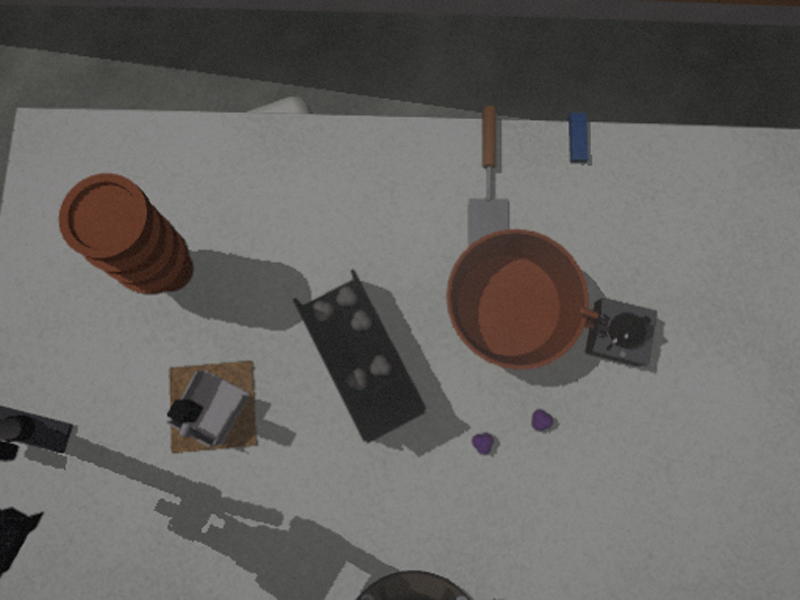

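View pics/scene0b.png

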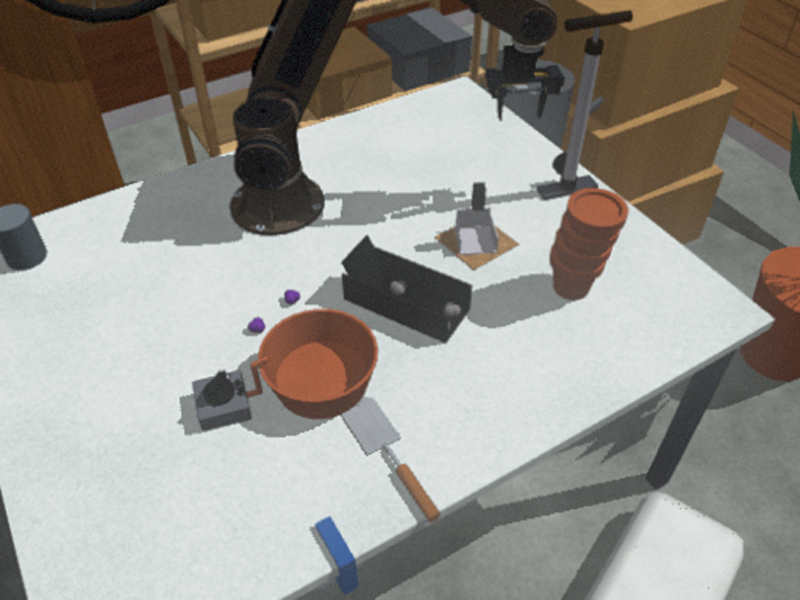

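Top view (800×600 scale): scoop with its grip at (184,410) on the mat (212,407). The tray runs from ramp (395,425) to mouth (327,288), with 5 grey stones at (346,296), (324,309), (361,320), (381,366) and (357,379). The bowl is at (517,300), the dial at (630,330), the pots at (110,215) and the trowel at (489,210). Look-alikes: purple stones at (484,443) and (542,420), which I leave alone. Next I check the choices in enlarged crops.

```bash
cat > h.py <<'E'
from plant import manip
import cv2,numpy as np
from scipy.spatial.transform import Rotation as R
def q2R(q): return R.from_quat([q[1],q[2],q[3],q[0]])
def Rq(r): x=r.as_quat(); return [x[3],x[0],x[1],x[2]]
def campose(name,obs=None):
    m=manip.camera_model(name)
    if name=="wrist":
        T=np.eye(4);T[:3,:3]=q2R(obs["ee_rot"]).as_matrix();T[:3,3]=obs["position"];T=T@m["hand_eye"]
        return m,T[:3,:3],T[:3,3]
    return m,q2R(m["orientation"]).as_matrix(),m["xyz"]
def pix(cam,uv,z):
    m,Rm,c=cam
    K=np.array([[m["fx"],0,m["cx"]],[0,m["fy"],m["cy"]],[0,0,1]])
    p=cv2.undistortPoints(np.array([[uv]],float),K,np.array(m["dist"]))[0,0]
    d=Rm@[p[0],p[1],1]; return c+d*(z-c[2])/d[2]
def proj(cam,P):
    m,Rm,c=cam
    K=np.array([[m["fx"],0,m["cx"]],[0,m["fy"],m["cy"]],[0,0,1]])
    p=(np.atleast_2d(P)-c)@Rm
    return cv2.projectPoints(p,np.zeros(3),np.zeros(3),K,np.array(m["dist"]))[0][:,0]
def down(yaw): # tool pointing down, tool x at world angle yaw
    return R.from_matrix(np.array([[np.cos(yaw),np.sin(yaw),0],[np.sin(yaw),-np.cos(yaw),0],[0,0,-1.]]))
def crop(im,x0,y0,w,h,s,name):
    cv2.imwrite(f"pics/{name}.png",cv2.resize(im[y0:y0+h,x0:x0+w,::-1],None,fx=s,fy=s,interpolation=cv2.INTER_CUBIC))
E
python3 - <<'E'
from h import *
a=cv2.imread("pics/top0.png")[:,:,::-1]
g=np.clip((a/255.)**0.6*255*1.2,0,255).astype(np.uint8)
crop(g,100,165,180,130,4.4,"c1")
crop(g,280,140,150,110,5.3,"c2")
E
```

```text
(no output)
```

View pics/c1.png

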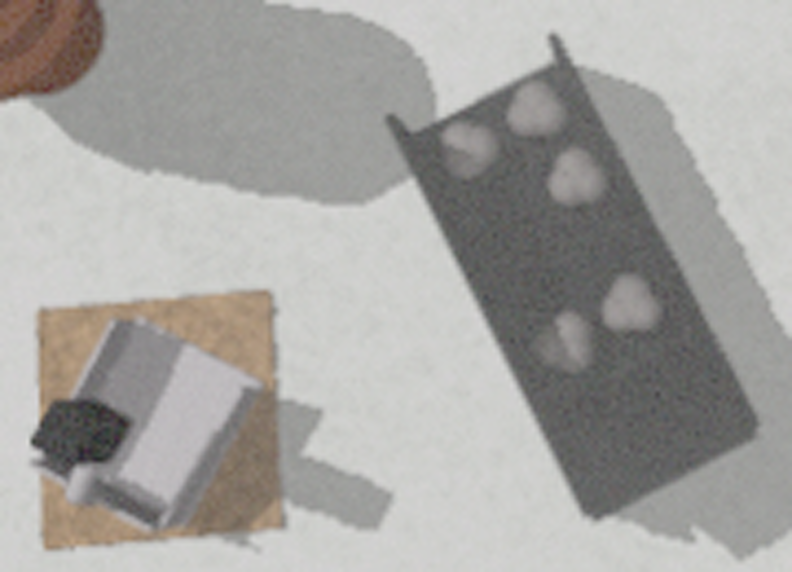

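View pics/c2.png

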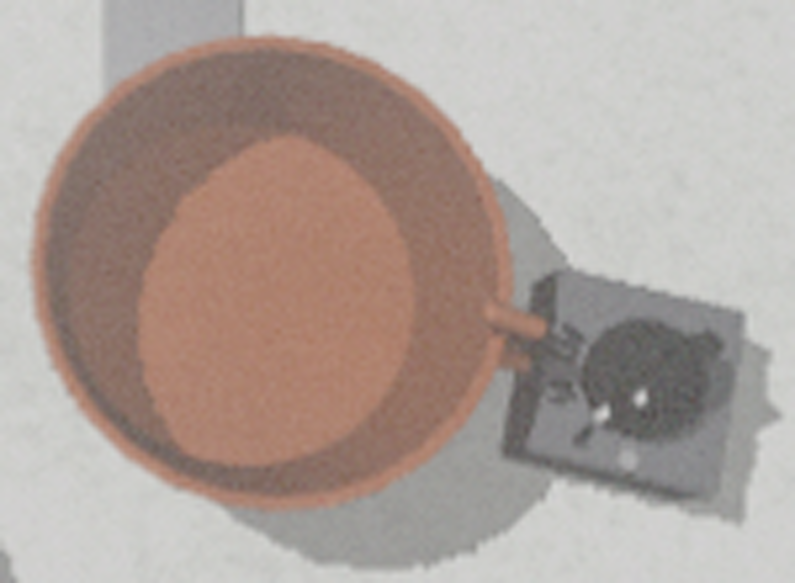

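Crop c1 shows 5 grey stones in the tray. The scoop's nose points to the upper right and its grip is at (80,435). Crop c2 shows the dial disc at (645,380), the off stud at (628,460) and white specks at (600,412) and (640,397).

```bash
python3 - <<'E'
from h import *
c=campose("top")
f1=lambda X,Y,z:pix(c,(100+X/4.4,165+Y/4.4),z)
f2=lambda X,Y,z:pix(c,(280+X/5.3,140+Y/5.3),z)
np.set_printoptions(precision=4,suppress=True)
m=[f1(*p,.004) for p in((38,310),(272,292),(285,525),(45,548))];print("mat",np.mean(m,0),np.linalg.norm(m[0]-m[1]))
a,b=f1(388,116,.084),f1(553,36,.084);d,e=f1(593,518,.112),f1(757,433,.112)
print("tray mouth",a,b,(a+b)/2,np.linalg.norm(a-b),"ramp top",d,e,(d+e)/2,np.linalg.norm(d-e))
v=(a+b)/2-(d+e)/2;print("len",np.linalg.norm(v[:2]),"yaw",np.arctan2(v[1],v[0]))
v=[f1(412,133,.004),f1(553,66,.004)];print("mouth floor",v)
l,r,t,bo=f2(33,273,.095),f2(512,273,.095),f2(272,37,.095),f2(272,510,.095);print("bowl",(l+r)/2,(t+bo)/2,np.linalg.norm(l-r),np.linalg.norm(t-bo))
dl=f2(645,380,.057);print("dial",dl,"pod corners",[f2(*p,.045) for p in((558,268),(745,315),(705,500),(527,458))],"stud",f2(628,460,.046),"tip",f2(600,412,.09))
g=f1(80,425,.165);print("grip",g,"nose tops",f1(120,318,.045),f1(258,385,.045), "rear",f1(75,470,.061),f1(165,525,.061))
manip.movep([.60,-.18,.30] if 0 else [dl[0]-.0,dl[1],.32],Rq(down(0)))
o=manip.observe();im=manip.snapshot("wrist");np.savez("d.npz",**{k:o[k] for k in("position","ee_rot")})
print(o["position"],o["qpos"],o["time_s"])
cw=campose("wrist",o);print(proj(cw,[dl]))
crop(np.clip((im/255.)**0.6*300,0,255).astype(np.uint8),0,0,512,384,1.55,"w1")
E
```

```text
mat [0.3871 0.3636 0.004 ] 0.14934473700318443
tray mouth [0.5697 0.2165 0.084 ] [0.6214 0.1196 0.084 ] [0.5956 0.168  0.084 ] 0.10980930147166278 ramp top [0.3408 0.0849 0.112 ] [ 0.3897 -0.0057  0.112 ] [0.3653 0.0396 0.112 ] 0.10294914227546129
len 0.2636715752693183 yaw 0.5087926362944564
mouth floor [array([0.5727, 0.2144, 0.004 ]), array([0.6194, 0.1247, 0.004 ])]
bowl [ 0.5775 -0.1589  0.095 ] [ 0.5797 -0.1585  0.095 ] 0.23644521756788967 0.23669341601112776
dial [ 0.5341 -0.3567  0.057 ] pod corners [array([ 0.5932, -0.3189,  0.045 ]), array([ 0.571 , -0.4156,  0.045 ]), array([ 0.4748, -0.3899,  0.045 ]), array([ 0.494 , -0.2993,  0.045 ])] stud [ 0.4942 -0.3508  0.046 ] tip [ 0.5135 -0.3199  0.09  ]
grip [0.3853 0.3564 0.165 ] nose tops [0.4469 0.3802 0.045 ] [0.4089 0.293  0.045 ] rear [0.3563 0.3941 0.061 ] [0.3261 0.3383 0.061 ]
[ 0.5345 -0.3562  0.32  ] [-0.6906  0.4424  1.3776  0.      1.3216  0.8791] 3.5
[[262.5138 159.6606]]
```

View pics/w1.png

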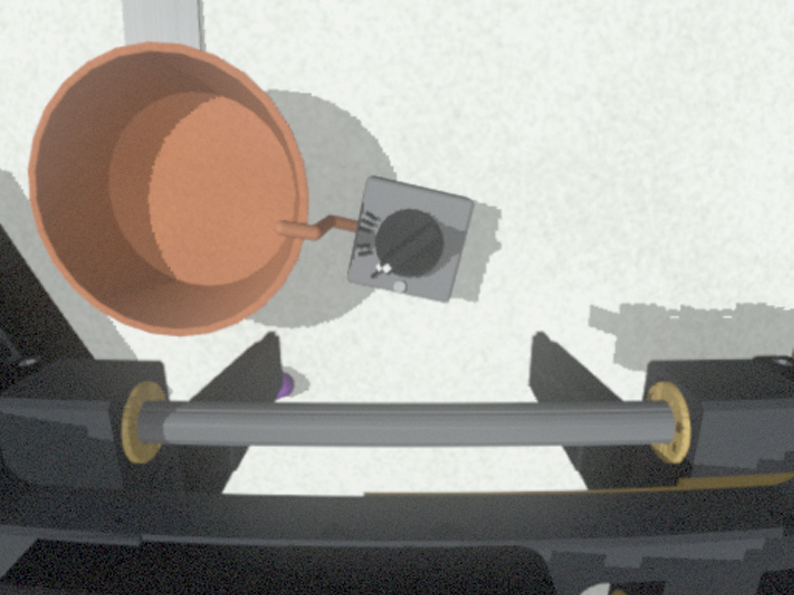

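The wrist view shows the dial at (410,243), its pointer lower-left towards the one-bar mark, and the stud at (400,287). I'll enlarge it.

```bash
python3 - <<'E'
import cv2
a=cv2.imread("pics/w1.png");cv2.imwrite("pics/w1c.png",cv2.resize(a[165:315,335:490],None,fx=4.5*.9,fy=4.5*.9,interpolation=cv2.INTER_CUBIC))
E
```

```text
(no output)
```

View pics/w1c.png

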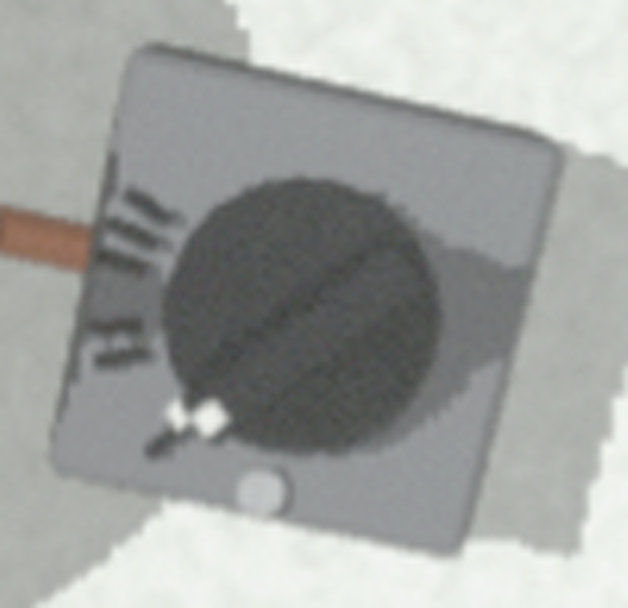

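```bash
cat > dial.py <<'E'
from h import *
o=dict(np.load("d.npz"));c=campose("wrist",o)
f=lambda X,Y,z:pix(c,((335+X/4.05)/1.55,(165+Y/4.05)/1.55),z)
D=f(302,315,.057);st=f(261,492,.046);t2=f(120,343,.046)
an=lambda v:np.arctan2(v[1],v[0])
a_off=an(st-D);a2=an(t2-D)
E
python3 - <<'E'
from dial import *
print(D,a_off,a2,(a_off-a2+np.pi)%(2*np.pi)-np.pi,np.linalg.norm((st-D)[:2]),np.linalg.norm((t2-D)[:2]))
b=f(200,370,.09)-f(385,240,.09);print("bar",an(b),an(f(240,412,.09)-f(420,290,.09)),"tick",an(f(200,416,.085)-D))
B=np.array([.578,-.1587]);w=D[:2]-B;print(np.linalg.norm(w),an(w), an(w)+np.pi/2, "pod yaw",an(f(560,150,.045)-f(145,45,.045)),an(f(145,45,.045)-f(55,465,.045)))
q=manip.observe()["qpos"]
for yaw in np.arange(-3.1,3.2,.3):
    s=manip.solve_ik([D[0],D[1],.07],Rq(down(yaw)));print(round(yaw,2),None if s is None else s.round(2))
E
```

```text
[ 0.53835754 -0.35910222  0.057     ] 2.9292491348453074 1.7669307531266547 1.1623183817186522 0.04391411284571222 0.04181722163742888
bar 2.1875923690873487 2.174858003939602 tick 2.2307047832543754
0.20428552381759735 -1.7660895163277952 -0.19529318953289865 pod yaw -1.8138693594727704 -0.23250988083270574
-3.1 [-0.69  0.69  1.64 -0.    0.81 -2.3 ]
-2.8 [-0.69  0.69  1.64 -0.    0.81 -2.6 ]
-2.5 None
-2.2 None
-1.9 None
-1.6 [-0.69  0.69  1.64 -0.    0.81  2.48]
-1.3 [-0.69  0.69  1.64 -0.    0.81  2.18]
-1.0 [-0.69  0.69  1.64 -0.    0.81  1.88]
-0.7 [-0.69  0.69  1.64 -0.    0.81  1.58]
-0.4 [-0.69  0.69  1.64 -0.    0.81  1.28]
-0.1 [-0.69  0.69  1.64 -0.    0.81  0.98]
0.2 [-0.69  0.69  1.64 -0.    0.81  0.68]
0.5 [-0.69  0.69  1.64 -0.    0.81  0.38]
0.8 [-0.69  0.69  1.64 -0.    0.81  0.08]
1.1 [-0.69  0.69  1.64 -0.    0.81 -0.22]
1.4 [-0.69  0.69  1.64 -0.    0.81 -0.52]
1.7 [-0.69  0.69  1.64 -0.    0.81 -0.82]
2.0 [-0.69  0.69  1.64 -0.    0.81 -1.12]
2.3 [-0.69  0.69  1.64 -0.    0.81 -1.42]
2.6 [-0.69  0.69  1.64 -0.    0.81 -1.72]
2.9 [-0.69  0.69  1.64 -0.    0.81 -2.02]
3.2 [-0.69  0.69  1.64 -0.    0.81 -2.32]
```

```bash
python3 - <<'E'
from dial import *
g=lambda x,y,z:pix(c,(x/1.55,y/1.55),z)
u=np.array([np.cos(1.376),np.sin(1.376)]);
for p in((318,234,.113),(324,234,.113),(334,222,.03),(330,218,.01)):
    w=g(*p)[:2]-D[:2];print(p,w@u,w@[-u[1],u[0]])
E
```

```text
(318, 234, 0.113) 0.07276422546758839 -0.0020027015256860927
(324, 234, 0.113) 0.06820875730017524 -0.0028847409531528503
(334, 222, 0.03) 0.07222247433573573 -0.0014018082097642885
(330, 218, 0.01) 0.07913502554709327 -0.0016089609091361479
```

```bash
python3 - <<'E'
from dial import *
yb=2.18-np.pi
manip.movep([D[0],D[1],.16],Rq(down(yb)))
print(manip.move_l([D[0],D[1],.070],velocity=.06,f_stop=8))
manip.gripper_close(20);o=manip.observe();print(o["width"],o["position"],o["force"])
for y in np.linspace(yb,-.21,4)[1:]: manip.movep([D[0],D[1],.070],Rq(down(y)))
manip.sleep(.3);o=manip.observe();print(o["width"],o["position"],o["force"],o["torque"])
manip.open();manip.sleep(.2)
manip.move_l([D[0],D[1],.32],velocity=.2)
o=manip.observe();im=manip.snapshot("wrist");print(o["time_s"]);np.savez("d2.npz",**{k:o[k] for k in("position","ee_rot")})
cw=campose("wrist",o);p=proj(cw,[[D[0],D[1],.06]])[0].astype(int);print(p)
i1=cv2.resize(np.clip((im[p[1]-50:p[1]+50,p[0]-70:p[0]+70]/255.)**0.6*300,0,255).astype(np.uint8),None,fx=4,fy=4,interpolation=2)
# scoop look
manip.movep([.40,.33,.36],Rq(down(0)));manip.sleep(.2)
o=manip.observe();im=manip.snapshot("wrist");print(o["time_s"],o["position"]);np.savez("s.npz",**{k:o[k] for k in("position","ee_rot")})
cv2.imwrite("pics/dial2.png",i1[:,:,::-1])
crop(np.clip((im/255.)**0.6*300,0,255).astype(np.uint8),0,0,512,384,1.55,"w2")
E
```

```text
False
0.01201404798646414 [ 0.53781025 -0.35929066  0.06999351] [-4.98396951 -3.19392058  1.9976712 ]
0.011591987228646301 [ 0.53789823 -0.35931755  0.07002995] [-3.9018813  -2.46408332  1.21693397] [-0.41658004  1.08993907 -0.22220704]
11.7167
[262 159]
14.4667 [0.40029805 0.32972188 0.35993143]
```

View pics/dial2.png

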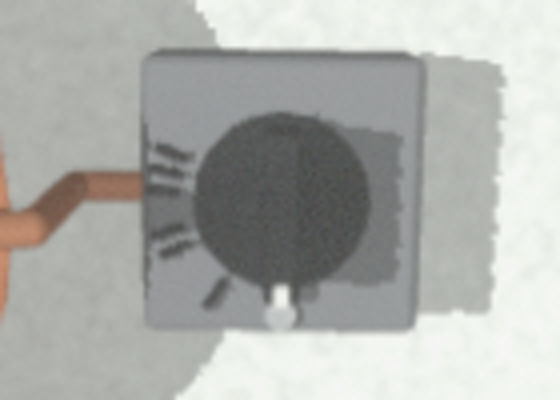

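View pics/w2.png

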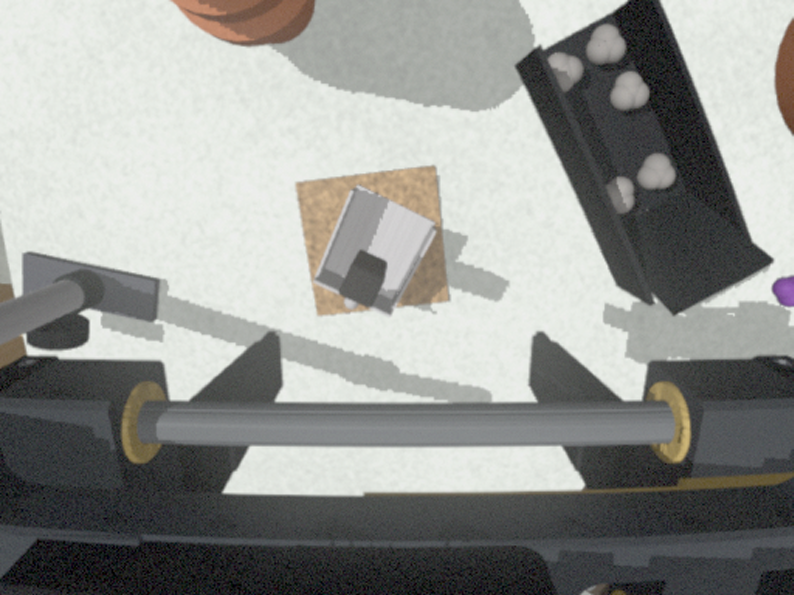

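The dial pointer sits on the stud, so it is off. w2 shows the scoop grip at (364,266), the nose wall tops at (357,187) and (436,223), and the stones in the tray. A stand with a tall post is at (90,290), to be avoided. I'll enlarge the scoop and tray.

```bash
python3 - <<'E'
import cv2
a=cv2.imread("pics/w2.png");cv2.imwrite("pics/w2c.png",cv2.resize(a[160:330,290:460],None,fx=3.5,fy=3.5,interpolation=cv2.INTER_CUBIC))
cv2.imwrite("pics/w2d.png",cv2.resize(a[0:320,510:780],None,fx=1.85,fy=1.85,interpolation=cv2.INTER_CUBIC))
E
```

```text
(no output)
```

View pics/w2c.png

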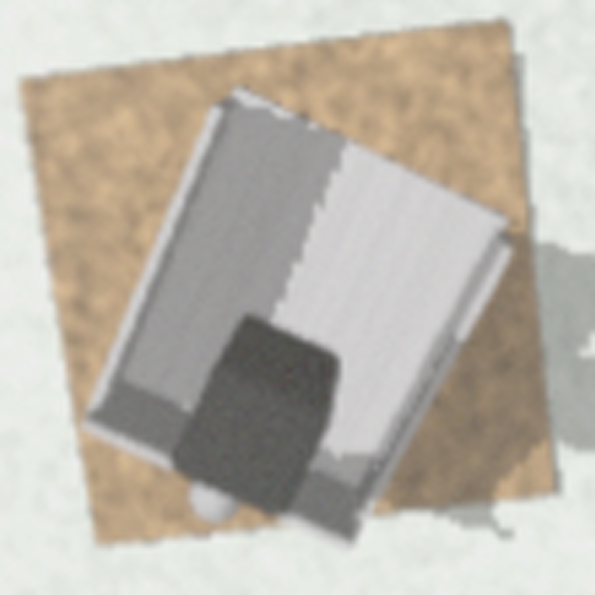

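View pics/w2d.png

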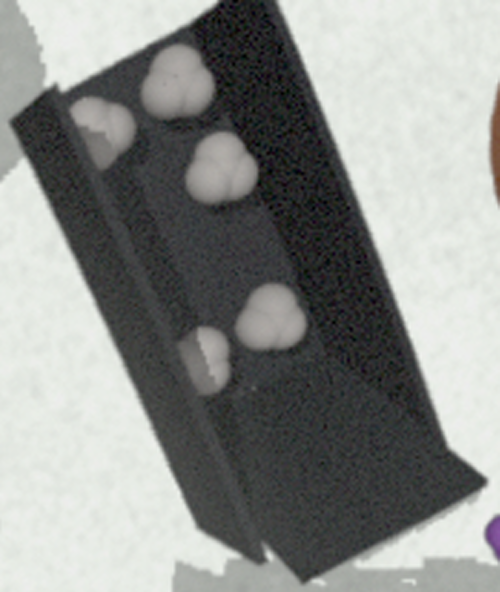

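```bash
cat > fit.py <<'E'
from h import *
from scipy.optimize import least_squares
def fit(obs,x0,zoff=0):  # obs: list of (cam,pixel,localpoint)
    def r(p):
        c,s=np.cos(p[2]),np.sin(p[2]);e=[]
        for cam,uv,L in obs:
            P=[p[0]+c*L[0]-s*L[1],p[1]+s*L[0]+c*L[1],L[2]+zoff]
            e+=list(proj(cam,P)[0]-uv)
        return np.array(e)
    s=least_squares(r,x0,loss="soft_l1");return s.x,r(s.x).reshape(-1,2)
E
python3 - <<'E'
from fit import *
np.set_printoptions(precision=4,suppress=True)
cw=campose("wrist",dict(np.load("s.npz")));ct=campose("top")
a=lambda X,Y:np.array([(290+X/3.5)/1.55,(160+Y/3.5)/1.55])
b=lambda X,Y:np.array([(510+X/1.85)/1.55,(Y/1.85)/1.55])
t=lambda X,Y:np.array([100+X/4.4,165+Y/4.4])
p,r=fit([(cw,a(235,90),(-.05,-.0445,.003)),(cw,a(508,222),(-.05,.0445,.003)),(cw,a(88,428),(.05,-.043,.061)),(cw,a(355,545),(.05,.043,.061)),(cw,a(254,445),(.005,0,.165))],[.39,.36,-2.6],.004)
print("scoop",p);print(r)
m,rm=fit([(cw,a(22,78),(.075,.075,.004)),(cw,a(510,20),(.075,-.075,.004)),(cw,a(560,492),(-.075,-.075,.004)),(cw,a(98,545),(-.075,.075,.004))],[.387,.36,0]);print("mat",m)
h=.11;L=-h/np.tan(np.pi/3)
p2,r2=fit([(cw,b(12,123),(.2,.058,0)),(cw,b(58,88),(.2,.058,.084)),(cw,b(303,582),(L,.052,.004+h)),(cw,b(487,482),(L,-.052,.004+h)),
 (ct,t(388,116),(.2,.058,.084)),(ct,t(553,36),(.2,-.058,.084)),(ct,t(593,518),(L,.052,.004+h)),(ct,t(757,433),(L,-.052,.004+h))],[.42,.07,.5])
print("tray",p2);print(r2)
c,s=np.cos(p2[2]),np.sin(p2[2])
for q in((98,125),(178,83),(222,170),(272,318),(200,360)):
    P=pix(cw,b(*q),.018)[:2]-p2[:2];print("stone tray xy",c*P[0]+s*P[1],-s*P[0]+c*P[1])
print("stand",pix(cw,np.array([90,290])/1.55,.02))
for zz in(.1,.2,.3):print(zz,pix(cw,np.array([45,305])/1.55,zz))
E
```

```text
scoop [ 0.3865  0.3608 -3.5887]
[[ 0.9732 -0.4596]
 [-0.2296 -1.2343]
 [-1.552   0.1549]
 [ 0.5431  1.8576]
 [-0.0609  0.1296]]
mat [0.3885 0.3636 0.1148]
tray [0.4219 0.0705 0.498 ]
[[ 0.1357 -0.0555]
 [-1.6811  0.0218]
 [ 0.0215  0.2501]
 [ 1.1359  0.9988]
 [-0.1951 -0.0772]
 [ 1.7463 -1.3948]
 [-0.4252 -0.1363]
 [-0.0206 -0.4822]]
stone tray xy 0.17674079194541703 0.02259046599446271
stone tray xy 0.17639233491430026 -0.025335037342066984
stone tray xy 0.12460420929905297 -0.028825545178063808
stone tray xy 0.03816718027138389 -0.023533065134588506
stone tray xy 0.036053837715647824 0.022897900192269963
stand [0.3411 0.6831 0.02  ]
0.1 [0.3474 0.6767 0.1   ]
0.2 [0.3773 0.5945 0.2   ]
0.3 [0.4072 0.5123 0.3   ]
```

Tray fit is (0.422, 0.0705), yaw 0.498, and the scoop is at yaw 2.694 on the mat. Both match the given sizes. Next I check IK for the scoop and pour sequences.

```bash
cat > sc.py <<'E'
from h import *
TR=np.array([.4219,.0705,.498]);BOWL=np.array([.5785,-.1587]);MAT=np.array([.3885,.3636])
G=np.array([.005,0,.124]) # TCP in scoop frame (pickup TCP z .128 on mat z .004)
def tool(ref,refl,psi,pitch,k):
    """TCP pose so that scoop point refl lies at ref; psi yaw, pitch>0 nose down"""
    Rs=R.from_euler("z",psi)*R.from_euler("y",-pitch)
    p=np.array(ref)+Rs.apply(G-np.array(refl))
    Rt=Rs*down(k*np.pi/2)
    return p,Rq(Rt)
def traypt(x,z): c,s=np.cos(TR[2]),np.sin(TR[2]);return [TR[0]+c*x,TR[1]+s*x,z]
NOSE=[-.05,0,0]
E
python3 - <<'E'
from sc import *
def ik(*a):
    s=manip.solve_ik(*tool(*a));return s
print(tool(traypt(0,.004),NOSE,TR[2],0.5,0))
for k in range(4):
    l=[("pick",ik([.3865,.3608,.004],[0,0,0],2.6945,0,k)),("tray0",ik(traypt(.24,.005),NOSE,TR[2],0,k)),("tray1",ik(traypt(.002,.005),NOSE,TR[2],0,k)),("tilt",ik(traypt(.002,.04),NOSE,TR[2],-.3,k))]
    print(k,[(n,None if s is None else s.round(2)) for n,s in l])
    for psi in np.arange(-1.8,3.,.4):
        r=[]
        for pit in (0,.3,.6,.9,1.1,1.3):
            s=ik([BOWL[0],BOWL[1],.12],NOSE,psi,pit,k); r.append("-" if s is None else "ok")
        print("  psi",round(psi,2),r,"" if s is None else s.round(2))
E
```

```text
(array([0.41207641, 0.06515883, 0.13918864]), [np.float64(-0.0609689757211067), np.float64(0.939030524278935), np.float64(0.23877385832124687), np.float64(0.23977385815458022)])
0 [('pick', array([ 0.63,  0.48,  1.9 , -0.  ,  0.77, -0.49])), ('tray0', array([ 0.21,  0.71,  1.41, -0.  ,  1.03,  1.28])), ('tray1', array([ 0.07,  0.42,  2.  , -0.  ,  0.71,  1.14])), ('tilt', array([ 0.15,  0.55,  1.74, -0.11,  1.14,  1.28]))]
  psi -1.8 ['-', '-', '-', 'ok', 'ok', 'ok'] [ 0.19  0.81  1.55 -1.09  1.65 -2.27]
  psi -1.4 ['ok', '-', '-', 'ok', '-', '-'] 
  psi -1.0 ['ok', 'ok', '-', '-', '-', '-'] 
  psi -0.6 ['ok', 'ok', 'ok', 'ok', 'ok', 'ok'] [-0.08  0.58  2.56  3.66  1.3  -1.57]
  psi -0.2 ['ok', 'ok', 'ok', 'ok', 'ok', 'ok'] [-0.64  0.61  2.68  2.71  1.44 -1.63]
  psi 0.2 ['ok', 'ok', 'ok', 'ok', 'ok', 'ok'] [-1.    0.57  2.47  1.92  1.26 -1.47]
  psi 0.6 ['ok', 'ok', 'ok', 'ok', 'ok', 'ok'] [-1.05  0.62  2.14  1.39  1.35 -1.18]
  psi 1.0 ['ok', 'ok', 'ok', 'ok', 'ok', 'ok'] [-0.99  0.73  1.79  1.08  1.58 -1.  ]
  psi 1.4 ['ok', 'ok', 'ok', 'ok', 'ok', 'ok'] [-0.87  0.86  1.43  0.88  
[... 2804 characters left out ...]
56  3.66  1.3   0.  ]
  psi -0.2 ['-', '-', 'ok', 'ok', 'ok', 'ok'] [-0.64  0.61  2.68  2.71  1.44 -0.06]
  psi 0.2 ['ok', 'ok', 'ok', 'ok', 'ok', 'ok'] [-1.    0.57  2.47  1.92  1.26  0.1 ]
  psi 0.6 ['ok', 'ok', 'ok', 'ok', 'ok', 'ok'] [-1.05  0.62  2.14  1.39  1.35  0.39]
  psi 1.0 ['ok', 'ok', 'ok', 'ok', 'ok', 'ok'] [-0.99  0.73  1.79  1.08  1.58  0.57]
  psi 1.4 ['ok', 'ok', 'ok', 'ok', 'ok', 'ok'] [-0.87  0.86  1.43  0.88  1.87  0.65]
  psi 1.8 ['ok', 'ok', 'ok', 'ok', 'ok', 'ok'] [-0.74  1.    1.08  0.72  2.17  0.64]
  psi 2.2 ['ok', 'ok', 'ok', 'ok', 'ok', 'ok'] [-0.59  1.13  0.77  0.55  2.45  0.54]
  psi 2.6 ['ok', 'ok', 'ok', 'ok', 'ok', 'ok'] [-0.44  1.23  0.53  0.22  2.67  0.22]
```

```bash
python3 - <<'E'
from sc import *
for psi in (.6,.9,1.2,2.2,2.6):
    print(psi)
    for pit in (-.2,0,.2,.4,.6,.8,1.0,1.2):
        s=manip.solve_ik(*tool([BOWL[0],BOWL[1],.13],NOSE,psi,pit,0)); print("  ",pit,None if s is None else s.round(2))
c=campose("top");print("pots base",pix(c,(155*.64,275*.64),0),"top",pix(c,(108*.64,220*.64),.255))
E
```

```text
0.6
   -0.2 [-0.22  0.58  1.36 -0.15  1.34  0.8 ]
   0 [-0.31  0.48  1.49 -0.    1.17  0.67]
   0.2 [-0.41  0.4   1.61  0.2   1.03  0.47]
   0.4 [-0.53  0.35  1.74  0.46  0.93  0.19]
   0.6 [-0.66  0.33  1.85  0.75  0.91 -0.15]
   0.8 [-0.8   0.35  1.96  1.02  0.98 -0.49]
   1.0 [-0.92  0.42  2.05  1.23  1.1  -0.79]
   1.2 [-1.01  0.53  2.11  1.35  1.27 -1.05]
0.9
   -0.2 [-0.18  0.53  1.44 -0.19  1.26  0.55]
   0 [-0.29  0.46  1.52 -0.    1.16  0.38]
   0.2 [-0.42  0.41  1.6   0.22  1.09  0.16]
   0.4 [-0.55  0.39  1.67  0.45  1.08 -0.09]
   0.6 [-0.68  0.4   1.74  0.68  1.12 -0.35]
   0.8 [-0.8   0.44  1.79  0.87  1.21 -0.58]
   1.0 [-0.9   0.52  1.84  1.01  1.32 -0.78]
   1.2 [-0.98  0.62  1.86  1.11  1.46 -0.95]
1.2
   -0.2 [-0.16  0.48  1.54 -0.21  1.17  0.29]
   0 [-0.29  0.44  1.56 -0.    1.14  0.08]
   0.2 [-0.42  0.42  1.58  0.22  1.16 -0.14]
   0.4 [-0.55  0.43  1.6   0.42  1.22 -0.34]
   0.6 [-0.66  0.47  1.61  0.59  1.31 -0.53]
   0.8 [-0.77  0.54  1.62  0.73  1.42 -0.68]
   1.0 [-0.85  0.62  1.62  0.84  1.54 -0.8 ]
   1.2 [-0.91  0.72  1.61  0.93  1.67 -0.9 ]
2.2
   -0.2 [-0.24  0.31  1.83 -0.17  0.86 -0.76]
   0 [-0.32  0.36  1.68 -0.    1.09 -0.95]
   0.2 [-0.4   0.45  1.53  0.11  1.33 -1.06]
   0.4 [-0.46  0.56  1.38  0.18  1.56 -1.12]
   0.6 [-0.5   0.67  1.23  0.25  1.79 -1.15]
   0.8 [-0.54  0.8   1.08  0.31  2.   -1.15]
   1.0 [-0.56  0.93  0.94  0.39  2.2  -1.12]
   1.2 [-0.58  1.06  0.82  0.5   2.38 -1.06]
2.6
   -0.2 [-0.33  0.26  1.9  -0.06  0.79 -1.32]
   0 [-0.36  0.35  1.71 -0.    1.08 -1.39]
   0.2 [-0.38  0.46  1.52  0.03  1.36 -1.42]
   0.4 [-0.4   0.58  1.33  0.05  1.62 -1.44]
   0.6 [-0.41  0.71  1.15  0.07  1.88 -1.44]
   0.8 [-0.42  0.85  0.96  0.1   2.12 -1.44]
   1.0 [-0.43  1.    0.78  0.13  2.35 -1.42]
   1.2 [-0.44  1.15  0.61  0.18  2.58 -1.38]
pots base [0.62233601 0.49164988 0.        ] top [0.6469237  0.45676928 0.255     ]
```

```bash
python3 - <<'E'
from sc import *
P=[.3865,.3608]
p,q=tool([*P,.104],[0,0,0],2.6945,0,0)
manip.movep(p,q)
p,q=tool([*P,.004],[0,0,0],2.6945,0,0)
print(manip.move_l(p,velocity=.1,f_stop=8))
manip.gripper_close(50);o=manip.observe();print(o["width"],o["gripper_force"],o["position"]-p,o["force"],o["time_s"])
if abs(o["width"]-.028)<.003:
    manip.move_l([p[0],p[1],p[2]+.12],velocity=.12);manip.sleep(.2)
    for psi in (2.0,1.25,TR[2]):
        w=tool([.43,.24,.14],[0,0,0],psi,0,0);manip.movep(*w)
    p,q=tool(traypt(.235,.14),NOSE,TR[2],0,0);manip.move_l(p,rot=q,velocity=.2);manip.sleep(.2)
    o=manip.observe();print(o["position"]-p,o["width"],o["force"],o["time_s"])
    im=manip.snapshot("scene");cv2.imwrite("pics/s2r.png",im[:,:,::-1]);crop(im,190,60,200,160,4,"s2")
    im=manip.snapshot("top");cv2.imwrite("pics/t2r.png",im[:,:,::-1])
E
```

```text
False
0.02764997204413396 49.99671399593353 [-1.30745740e-04 -8.93628693e-05 -1.57534926e-04] [ 0.16122635 -0.28399991 -2.38933656] 18.9667
[-0.00037557  0.00024939  0.00044582] 0.028294445421140756 [-0.3009703   0.76654563 -1.70704722] 23.95
```

View pics/s2.png

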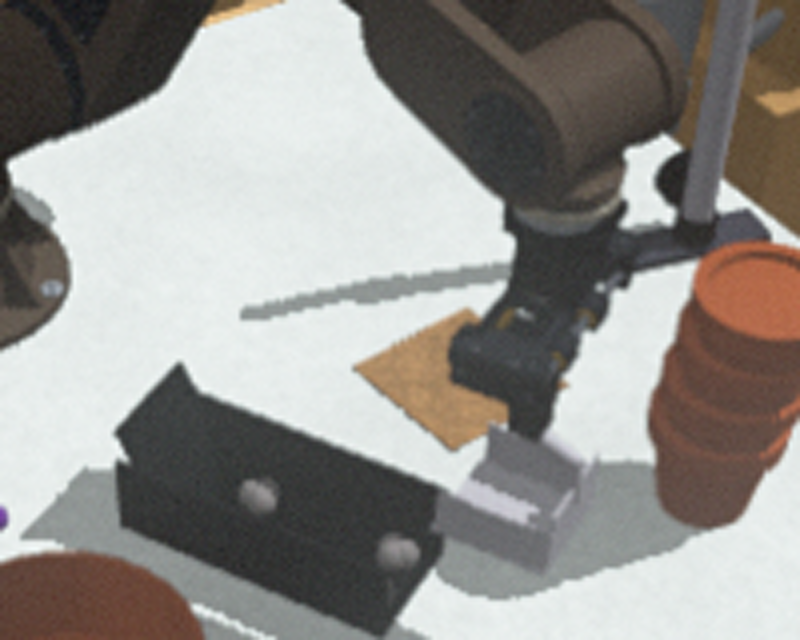

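The scoop is held level, nose towards the tray mouth, and the pots are clear. Now the push.

```bash
python3 - <<'E'
from sc import *
def T(x,z,pit=0): return tool(traypt(x,z),NOSE,TR[2],pit,0)
def go(x,z,pit=0,v=.08,f=None):
    p,q=T(x,z,pit);r=manip.move_l(p,rot=q,velocity=v,f_stop=f);o=manip.observe();print(x,r,(o["position"]-p).round(4),o["force"].round(1),o["width"].round(4),round(o["time_s"],1));return r
go(.235,.0055,v=.1,f=8)
for x in (.15,.10,.06): go(x,.0052,v=.07,f=30)
for x in (.03,.004):
    if go(x,.0052,v=.05,f=35): break
manip.sleep(.4)
im=manip.snapshot("top");cv2.imwrite("pics/t3r.png",im[:,:,::-1]);o=manip.observe();w=manip.snapshot("wrist")
a=cv2.resize(np.clip((im[165:295,150:290]/255.)**.6*300,0,255).astype(np.uint8),(420,390))
b=cv2.resize(w,(380,285)); c=np.zeros((390,800,3),np.uint8);c[:,:420]=a;c[:285,420:]=b
cv2.imwrite("pics/p3.png",c[:,:,::-1])
E
```

```text
Traceback (most recent call last):
AttributeError: 'float' object has no attribute 'round'
```

```bash
cat >> sc.py <<'E'
def T(x,z,pit=0): return tool(traypt(x,z),NOSE,TR[2],pit,0)
def go(x,z,pit=0,v=.08,f=None):
    p,q=T(x,z,pit);r=manip.move_l(p,rot=q,velocity=v,f_stop=f);o=manip.observe();print(x,r,(o["position"]-p).round(4),o["force"].round(1),round(o["width"],4),round(o["time_s"],1));return r
def shot(name):
    im=manip.snapshot("top");w=manip.snapshot("wrist")
    a=cv2.resize(np.clip((im[165:295,150:290]/255.)**.6*300,0,255).astype(np.uint8),(420,390))
    c=np.zeros((390,800,3),np.uint8);c[:,:420]=a;c[:285,420:]=cv2.resize(w,(380,285))
    cv2.imwrite(f"pics/{name}.png",c[:,:,::-1])
E
python3 - <<'E'
from sc import *
o=manip.observe();print(o["position"]-T(.235,.0055)[0],o["force"])
for x in (.15,.10,.06): go(x,.0052,v=.07,f=30)
for x in (.03,.004):
    if go(x,.0052,v=.05,f=35): break
manip.sleep(.4);shot("p3")
E
```

```text
[2.82320911e-04 5.41092111e-05 7.21458533e-04] [ 0.43120703 -0.57045733 -2.4012788 ]
0.15 False [ 0.0002  0.0001 -0.0001] [-0.1 -0.4 -3.4] 0.0278 26.9
0.1 False [0.0003 0.0001 0.0001] [-0.1 -0.  -3.2] 0.0278 27.8
0.06 False [0.0003 0.     0.0002] [ 0.   0.3 -2.5] 0.028 28.5
0.03 False [ 0.0002 -0.      0.0001] [ 0.5  0.1 -3.8] 0.0279 29.2
0.004 False [-0.0001 -0.0001  0.0001] [ 0.8  0.6 -4.5] 0.028 29.9
```

View pics/p3.png

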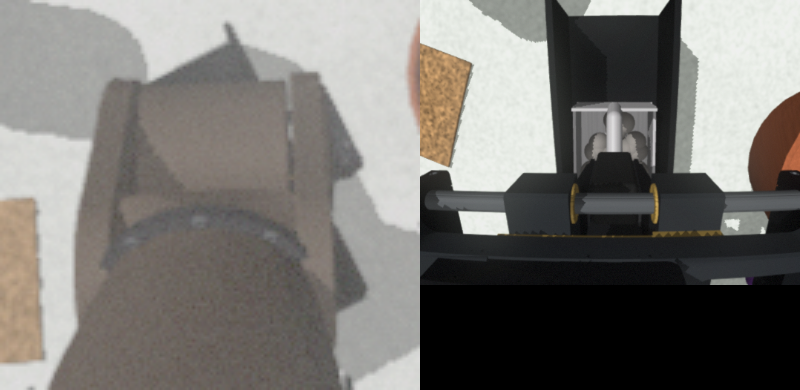

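Three stones are visible behind the handle, inside the scoop. I tip the nose up about the rear edge, lift and look.

```bash
cat >> sc.py <<'E'
REAR=[.05,0,0]
def goR(x,z,pit,v=.06,f=None):
    p,q=tool(traypt(x,z),REAR,TR[2],pit,0);r=manip.move_l(p,rot=q,velocity=v,f_stop=f);o=manip.observe();print(x,r,(o["position"]-p).round(4),o["force"].round(1),round(o["width"],4),round(o["time_s"],1));return r
E
python3 - <<'E'
from sc import *
go(.0015,.0052,v=.03,f=30)
for a in (.12,.25,.38): goR(.1015,.0065,-a,v=.05,f=30)
goR(.1015,.16,-.38,v=.12)
for a in (.2,.1): goR(.1015,.16,-a,v=.08)
manip.sleep(.3);shot("p4")
cv2.imwrite("pics/p4s.png",cv2.resize(manip.snapshot("scene")[90:270,150:390],(800,600))[:,:,::-1])
E
```

```text
0.0015 False [0.0007 0.0001 0.0003] [ 3.7  2.4 -3. ] 0.0278 30.7
0.1015 False [-0.0007 -0.0001 -0.0005] [ 1.  -0.3 -3.7] 0.0279 31.1
0.1015 False [-0.0007 -0.0002 -0.0004] [ 0.6 -0.6 -3.7] 0.0285 31.6
0.1015 False [-0.0006 -0.0002 -0.0002] [-0.2 -0.9 -3.3] 0.0278 32.1
0.1015 False [-0.0002 -0.     -0.0007] [-0.4  0.6 -3.8] 0.0279 33.5
0.1015 False [ 0.     -0.0002  0.0003] [ 0.2  0.1 -3.7] 0.028 34.0
0.1015 False [ 0.0003 -0.     -0.    ] [ 0.7  0.1 -3.8] 0.0274 34.3
```

View pics/p4s.png

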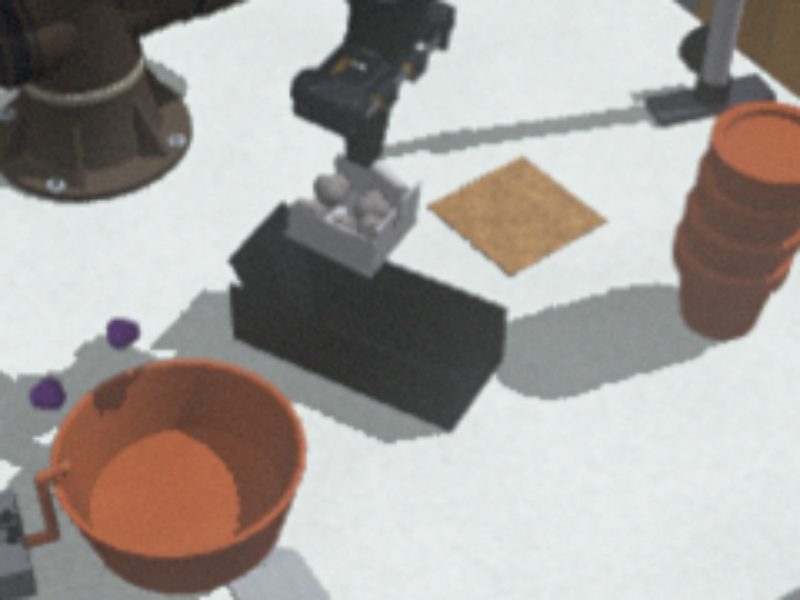

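The scoop holds a heap of stones and the tray looks empty. The force change of about 1.5 N suggests all five. Now I carry it to the bowl and pour.

```bash
cat >> sc.py <<'E'
def gb(d,z,pit,psi=.65,v=.1,f=None):
    p,q=tool([BOWL[0]+d*np.cos(psi),BOWL[1]+d*np.sin(psi),z],NOSE,psi,pit,0)
    r=manip.move_l(p,rot=q,velocity=v,f_stop=f);o=manip.observe();print(d,pit,r,(o["position"]-p).round(4),o["force"].round(1),round(o["width"],4),round(o["time_s"],1))
E
python3 - <<'E'
from sc import *
gb(.03,.17,-.1,v=.15)
gb(.03,.125,0,v=.1)
for a in (.25,.5,.7): gb(.03,.11,a,v=.12)
for a in (.9,1.1,1.2): gb(.03,.09,a,v=.1)
manip.sleep(.6)
cv2.imwrite("pics/p5a.png",manip.snapshot("scene")[:,:,::-1])
gb(.03,.14,1.15,v=.1)
for a in (.7,.2,0): gb(.03,.17,a,v=.2)
p,q=tool([.40,.10,.20],[0,0,0],TR[2],0,0);manip.move_l(p,rot=q,velocity=.25)
im=manip.snapshot("scene");t=manip.snapshot("top");print(manip.observe()["force"],manip.observe()["time_s"])
cv2.imwrite("pics/t5.png",t[:,:,::-1])
c=np.hstack([cv2.resize(im[190:340,110:310],(400,300)),cv2.resize(t[120:270,180:380],(400,300))])
c=np.vstack([c,np.hstack([cv2.resize(im[60:210,200:400],(400,300)),cv2.resize(cv2.imread("pics/p5a.png")[100:340,100:420,::-1],(400,300))])])
cv2.imwrite("pics/p5.png",c[:,:,::-1])
E
```

```text
0.03 -0.1 False [-0.0002  0.0005  0.0002] [ 0.   0.2 -4.2] 0.028 36.7
0.03 0 False [0.0002 0.     0.0007] [-0.4  0.2 -3.7] 0.028 37.3
0.03 0.25 False [ 0.     -0.0006  0.001 ] [ 1.  -0.3 -3.8] 0.0277 37.7
0.03 0.5 False [ 0.0008 -0.0001  0.0006] [-0.7 -0.  -2.3] 0.028 38.2
0.03 0.7 False [0.0009 0.0001 0.0002] [-0.4 -0.1 -2.5] 0.0278 38.6
0.03 0.9 False [0.0009 0.0003 0.0004] [-0.2 -0.3 -1.4] 0.0279 39.1
0.03 1.1 False [ 0.0006 -0.      0.0002] [ 0.4 -0.1 -1.9] 0.0279 39.6
0.03 1.2 False [0.0005 0.0002 0.0001] [-0.4 -0.5 -1.4] 0.0279 39.9
0.03 1.15 False [-0.0002  0.0001 -0.0004] [-0.   0.3 -3.4] 0.0278 41.2
0.03 0.7 False [-0.0005  0.0003 -0.0013] [-0.1 -0.2 -2.7] 0.0278 42.0
0.03 0.2 False [-0.0008 -0.0004 -0.0015] [-0.1  0.9 -2.2] 0.0276 42.8
0.03 0 False [-0.0003 -0.0002 -0.0012] [-0.6 -0.1 -2.6] 0.0277 43.1
[ 0.17889605 -0.05413261 -2.028489  ] 44.6333
```

View pics/p5.png

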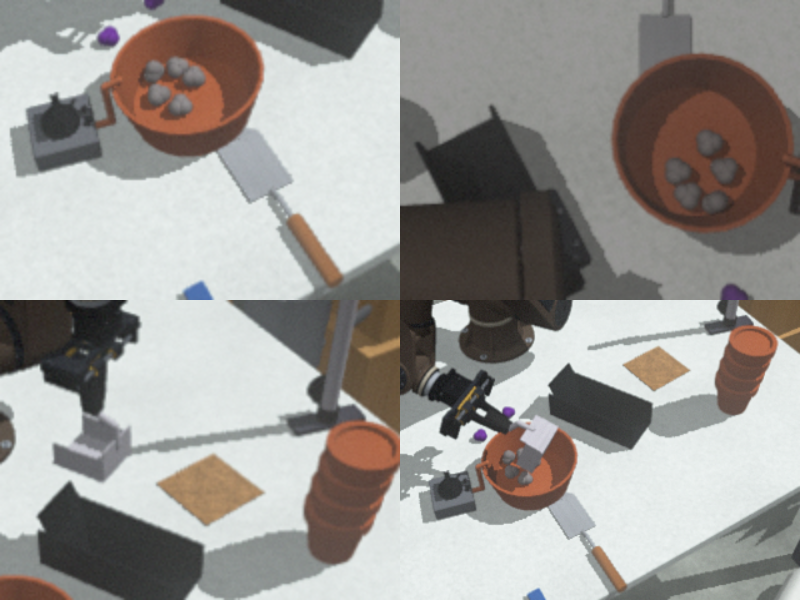

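All 5 stones are in the bowl, the tray looks empty and the scoop is empty. Next: scoop back on the mat, then check the tray and scoop.

```bash
python3 - <<'E'
from sc import *
for psi in (TR[2],1.25,2.0,2.6945):
    manip.movep(*tool([.43,.24,.14],[0,0,0],psi,0,0))
p,q=tool([*MAT,.06],[0,0,0],2.6945,0,0);manip.move_l(p,rot=q,velocity=.15)
p,q=tool([*MAT,.003],[0,0,0],2.6945,0,0);print(manip.move_l(p,rot=q,velocity=.03,f_stop=4),manip.observe()["position"]-p)
manip.sleep(.2);manip.open();manip.sleep(.3)
manip.move_l([p[0],p[1],.30],velocity=.15)
manip.movep([.45,.25,.40],Rq(down(0)));manip.sleep(.2)
crop(manip.snapshot("wrist"),0,0,512,384,1.55,"w6");print(manip.observe()["time_s"])
E
```

```text
True [-6.35064077e-05  1.95852909e-05  8.68173011e-04]
55.7417
```

View pics/w6.png

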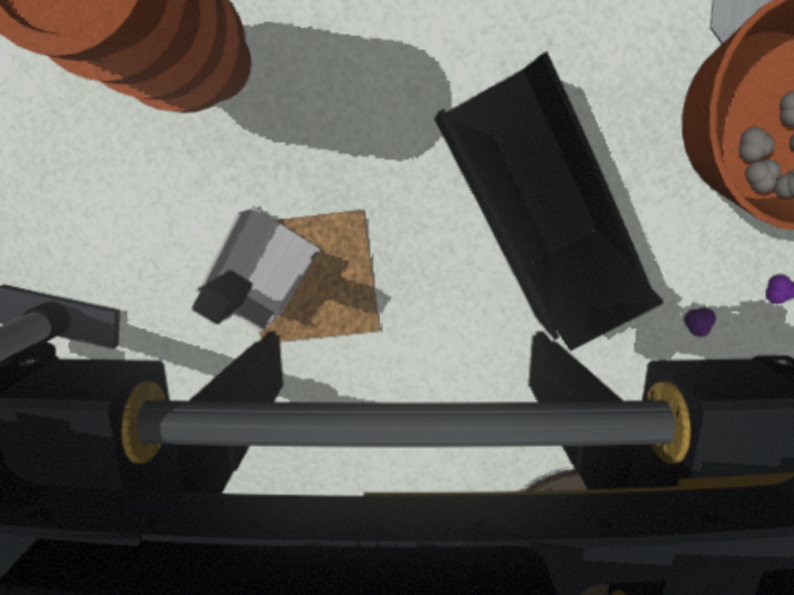

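The scoop was knocked about 5 cm aside, to (255,265) and partly off the mat. The tray is empty. I set the dial first, then mend the scoop last.

```bash
python3 - <<'E'
from dial import *
y0=-.194; y2=y0-1.2
manip.movep([D[0],D[1],.32],Rq(down(y0)))
manip.move_l([D[0],D[1],.16],velocity=.2)
print(manip.move_l([D[0],D[1],.070],velocity=.06,f_stop=8))
manip.gripper_close(20);o=manip.observe();print(o["width"],o["force"])
for y in np.linspace(y0,y2,5)[1:]: manip.movep([D[0],D[1],.070],Rq(down(y)))
manip.sleep(.2);manip.open();manip.sleep(.2)
manip.move_l([D[0],D[1],.32],velocity=.2);manip.movep([D[0],D[1],.32],Rq(down(y0)));manip.sleep(.1)
o=manip.observe();im=manip.snapshot("wrist");p=proj(campose("wrist",o),[[D[0],D[1],.06]])[0].astype(int)
i1=cv2.resize(im[p[1]-50:p[1]+50,p[0]-67:p[0]+67],(400,300),interpolation=2)
manip.movep([.40,.38,.36],Rq(down(0)));manip.sleep(.2)
o=manip.observe();im=manip.snapshot("wrist");np.savez("s3.npz",**{k:o[k] for k in("position","ee_rot")})
i2=cv2.resize(im[90:225,130:310],(800,600),interpolation=2)
i2[:225,500:]=cv2.resize(i1,(300,225))
cv2.imwrite("pics/w7.png",np.clip((i2/255.)**.7*280,0,255).astype(np.uint8)[:,:,::-1]);print(o["time_s"])
E
```

```text
False
0.011773393383695773 [ 0.04876088 -2.87162364  0.39159791]
70.6917
```

View pics/w7.png

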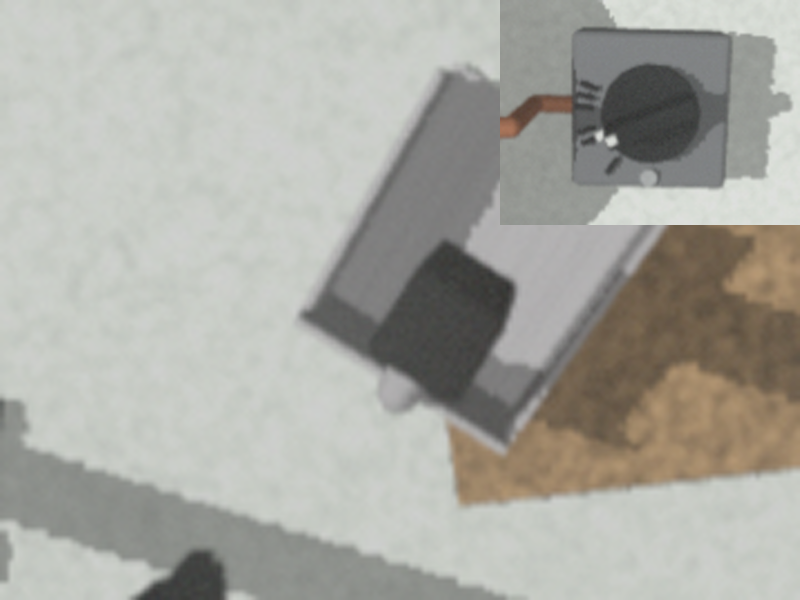

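The dial points at the two bars. The scoop is off to the left, with its grip at about (440,338) in this crop. I fit its pose and pick it up again.

```bash
python3 - <<'E'
from fit import *
from sc import *
cw=campose("wrist",dict(np.load("s3.npz")))
a=lambda X,Y:np.array([130+X*180/800,90+Y*135/600])
p,r=fit([(cw,a(445,68),(-.05,-.0445,.003)),(cw,a(302,318),(.05,-.043,.061)),(cw,a(508,452),(.05,.043,.061)),(cw,a(440,338),(.005,0,.165))],[.39,.42,2.69],.002)
print(p,r.round(1));psi=p[2]; P=p[:2]
if abs(psi-2.69)<.25 and np.linalg.norm(P-MAT)<.1:
    t,q=tool([*P,.104],[0,0,0],psi,0,0);manip.movep(t,q)
    t,q=tool([*P,.004],[0,0,0],psi,0,0);print(manip.move_l(t,velocity=.1,f_stop=8))
    manip.gripper_close(50);o=manip.observe();print(o["width"],o["force"])
    manip.move_l([t[0],t[1],t[2]+.04],velocity=.08)
    t,q=tool([*MAT,.045],[0,0,0],2.6945,0,0);manip.move_l(t,rot=q,velocity=.1)
    t,q=tool([*MAT,-.002],[0,0,0],2.6945,0,0);print(manip.move_l(t,rot=q,velocity=.03,f_stop=4),manip.observe()["position"]-t)
    manip.sleep(.2);manip.open();manip.sleep(.3)
    manip.move_l([t[0],t[1],.30],velocity=.15)
    manip.movep([.43,.25,.40],Rq(down(0)));manip.sleep(.3)
    w=manip.snapshot("wrist");s=manip.snapshot("scene");print(manip.observe()["time_s"])
    c=np.hstack([cv2.resize(w[60:260,100:367],(400,300)),cv2.resize(s[60:240,220:460],(400,300))])
    c=np.vstack([c,np.hstack([cv2.resize(s[190:340,110:310],(400,300)),cv2.resize(s,(400,300))])])
    cv2.imwrite("pics/w8.png",c[:,:,::-1])
E
```

```text
[0.40920815 0.41611391 2.58837266] [[ 2.  -1.3]
 [-2.1  1.5]
 [ 0.8  0.3]
 [-0.5 -0.2]]
False
0.02776032724647748 [-0.05743865 -0.20228165 -0.4954255 ]
True [-3.34508265e-05 -8.27113179e-05  5.80232308e-03]
83.225
```

View pics/w8.png

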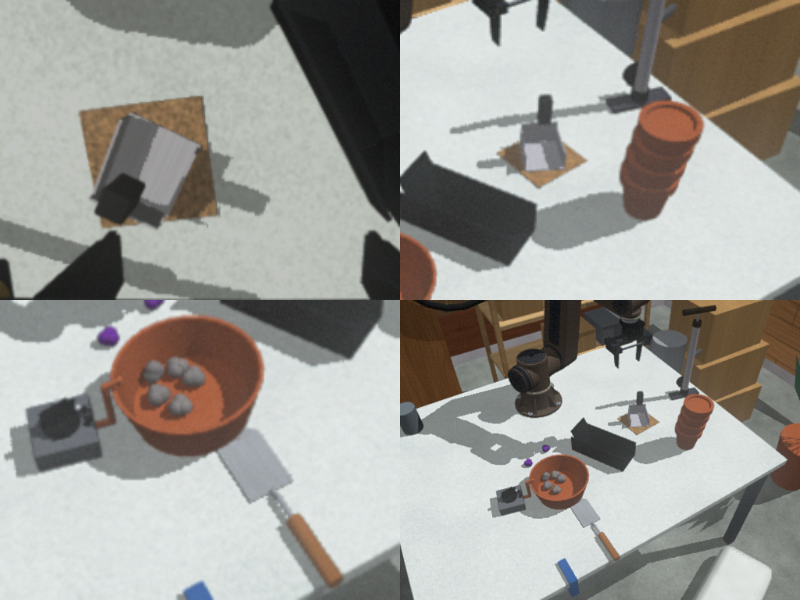

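The scoop stands upright on the mat at (145,170). The five stones are in the bowl, and the pots and trowel have not moved. I hand in.

```bash
python3 -c "
from plant import manip
print(manip.close_job())"
```

```text
the job is handed in; nothing more can be done
None
```

I handed the job in at about 83 s, with no verdict returned: selector turned off first, all five stones scooped into the bowl, selector then set to two bars, and the scoop, knocked aside once and re-placed, released upright on its mat with the pots and trowel untouched.

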